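Open the touch-latch polish cabinet

ROBOT

A 7-joint arm with a two-finger parallel gripper is mounted at the origin on a cart in front of the work surface, level with it; the furniture and walls round the work are solid. World frame = base frame: x ahead of the robot, y to its left, z up, the work surface at z = 0. Lengths are in mm, angles in rad, forces in N, time in s.
With the tool pointing down it reaches from about 400 to 900 mm from the base axis. Payload 5.6 kg.
Tool frame: the origin (TCP) lies midway between the tips of the shut fingers; the grasp point (between the pads) lies 19 mm behind it; x points along the fingers, y is the direction in which the jaws open and shut, and the axes are right-handed (so a half turn about x gives the same grasp; the last joint's range is limited). The gripper opens to 92 mm and grips with 3 to 60 N. Pads are 20 mm wide; open, the fingers measure 128 mm over their backs; the gripper's body (75 mm by 189 mm) begins 69 mm behind the grasp point.
Start: joints at [-1.233, 0.468, -0.012, 1.603, 0.006, 1.071, -0.056], TCP at [241.622, 603.43, 214.592] pointing down, gripper open.
Joint ranges: [-2.53, 2.53], [-0.31, 2.02], [-1.57, 1.55], [0.28, 2.44], [-1.29, 4.43], [0.15, 1.84], [-2.92, 2.92]. Speed limits (rad/s): [2.57, 2.57, 3.14, 3.14, 3.14, 3.14, 3.14].

INTERFACE

Orientations are given as a rotation vector (axis times angle).
In Python, from cell import robot, grip, kin, viewer gives the robot as it stands. Calls block until the motion is done:
- robot.movep(position, orientation): joint-space move of the TCP to a pose.
- robot.servo_line(position, feed=150, rotation=None): straight line of the TCP; rotation=None keeps the orientation; feed is the mean speed in mm/s.
- robot.goto_joints(angles): joint-space move.
- grip(opening, newtons=None): opening from 0.0 (shut) to 1.0 (fully open); newtons is the grip in N (None keeps the last); returns when the fingers have stopped.
- robot.hold(seconds).
- kin.ik(position, orientation): joint angles nearest the present ones, or None.
- robot.observe(): the state.
- viewer.read_camera(name): name is "scene" or "top" or "wrist"; returns the picture (400x640x3 uint8, red, green, blue); there is no depth.
- viewer.camera_info(name): a dict with "camera_matrix" (3x3 intrinsics, pixels), "k1" (the pictures are not rectified: a ray, as slopes to the right and down, at radius r is drawn at 1 + k1 r^2 times it, then the intrinsics apply), "R" (3x3) and "t" (3): a world point X has camera coordinates R X + t. Camera axes: x right, y down, z forward; pixel columns grow to the right and rows downward; lengths in mm; the calibration is good to about 2 mm. A picture is of the moment at which its call begins: read the wrist's pose just before it. camera_info takes no time and is no camera call; for the wrist camera it gives the pose at the moment of the call.
A pose or a line that the arm cannot do raises robot.IKError and nothing moves.
- robot.job_done(): hands the job in, once; it reports no verdict.
Trained networks look in the newest picture that a camera, given by its name, has taken for a name from the list of things; names that differ only in an ending like _2 or _b are one class to them, and where a whole thing is asked for, a point or a joint stands for the part that bears it (a point fixed in the world has none). Each returns a list of dicts, best first, with "confidence" (0 to 1); they miss things now and then, are a little off and sometimes report something else, mostly with a low value. They report only what shows in the picture. A call takes as long as a camera call. They do not tell look-alikes from the thing itself.
- viewer.silhouettes(name, camera): "mask" (400x640 bool, what is visible of it).
- viewer.pinpoint(name, camera): "at" ([x, y, z] in mm, in the coordinates of the camera as it stood for that picture, good to about 4 mm: a listed point, or the origin of a listed thing).
The state is a dict: "t": time; "joints": joint angles; "joint_velocities": joint speeds; "joint_torque": joint torques, N m; "tcp_pos": TCP position; "tcp_rot": TCP orientation; "contact_force": force on the tool from outside, world axes, zero at the start; "wrist_torque": the same for the moment, N m; "grip_width": opening from 0.0 (shut) to 1.0 (fully open).
Only numpy, scipy, OpenCV 4.12 (cv2) and the standard library are available. Lean on these libraries where they do the work, as an engineer would, in place of code of your own. Each camera call takes 0.05 s, during which the arm holds its last target. There are 200 camera calls.

TASK

Open the door of the small pale wooden cabinet beside the sample box wide, at least square to the front, and leave it open. One thing (the tin, the wooden block or the grey stone) stands in the door's way: slide that one aside along the bench so that the door never touches it, then press the door at its free edge so that the touch catch lets it spring ajar, put the fingers behind the free edge and push the door round. Use the fingers only to push and press: pick up nothing, knock nothing over, and leave everything else where it is.

Things in the scene. Friction and masses are not known exactly. Their poses are not given: they have to be found in the camera images.
- polish_cabinet: small pale wooden cabinet with a brown door, fixed, between the flat wooden sample box (right) and the grinder's switch box (left); 150 mm wide (y), 100 deep (x), 170 high. Origin: centre of its footprint, bench height; z up, front faces its own -x, +y is the hinge side (left seen from the robot). Wall front edges at x = -50 mm, shut door's outer face at x = -66.5 mm. No handle: a touch catch
- cabinet_hinge (a point): point on the vertical hinge axis of the door, at the height of the cabinet's top (170 mm above the bench): x = -50 mm, y = +77 mm in the cabinet's frame. The axes are the cabinet's
- door_free_edge (a point): top outer corner of the plain wooden door panel at its free side, 166 mm above the bench, 152 mm from the hinge axis; moves and turns with the door (x normal to it, pointing inwards). Panel 150 mm wide, 152 high (14 to 166 mm above the bench), 12 thick; its inner face lies 4.5 mm outside the plane through the hinge axis, its outer face 16.5 mm
- strike_roller (a point): steel roller on a bracket on the door's back, held by the catch's spring claw while shut: 62 mm above the bench, 127 mm from the hinge axis, standing 24.5 mm off the door's inner face. The bracket spans 49 to 75 mm above the bench; above 80 mm the door's back is bare, so fingers behind the door belong in its upper half
- polish_door (a joint): door angle, rad: 0 shut on the catch, grows as the free edge swings out to the robot, 1.57 square to the front, stop 1.75. Pressed near the free edge with 4 N (2 to 3 mm; stop at 4.5 mm, -0.03 rad) the catch lets go for good; unpressed, a spring rod then pushes the door to about 0.53 rad (free edge 75 to 80 mm out). Beyond, it is free, slightly stiff (0.05 N m + 0.2 N m s/rad), stays where left
- tin: open round sheet-metal tin, 71 mm across, 78 mm high, about 0.15 kg; origin at the centre of its underside
- block: pale wooden block, 60 x 65 mm, 55 mm high, about 0.17 kg; origin at the centre of its underside, x along the 60 mm side
- rock: rough grey stone, 52 x 66 mm, 34 mm high, about 0.22 kg; origin at the centre of its underside, y along the 66 mm side
- chisel: stone chisel with wooden handle lying on the bench near its front edge, at the left; 28 x 190 x 29 mm, long along its y; origin under its centre. A bystander
- pebble: small brown stone lying on the shut lid of the sample box (lid top 87 mm above the bench), 40 x 48 x 24 mm; origin under its centre. A bystander
- slide_caliper: steel sliding caliper lying flat at the right end of the bench, 52 x 164 x 11 mm, long along its y; origin under its centre. A bystander
There are look-alikes about, which are no part of the job. What is shaped like the rock but black or green is not meant.

How it is judged (in metres and radians):
On the way, in this order (a step that is already met when the one before it is completed fails the run):
1. the thing in the way has been slid out of the door's swing (over 175 mm from the hinge axis, or left of the hinge) ((horizontal distance between tin and cabinet_hinge above 0.175 m or y of tin in the frame of polish_cabinet above 0.115 m) and (horizontal distance between block and cabinet_hinge above 0.175 m or y of block in the frame of polish_cabinet above 0.115 m) and (horizontal distance between rock and cabinet_hinge above 0.175 m or y of rock in the frame of polish_cabinet above 0.115 m)), for 0.1 s.
2. the pressed door has come off its catch and sprung ajar (value of joint polish_door above 0.4 rad), for 0.1 s.
At the end, for the whole second after the job is handed in: the door stands open to 1.45 rad or more (83 degrees; square is 1.57) and at rest; the tin, the block and the stone stand upright (within 0.2 rad) and still on the bench (value of joint polish_door above 1.45 rad and velocity of joint polish_door below 0.05 rad/s and height (world z) of each of tin, block, rock below 0.008 m and angle between each of tin, block, rock's own z axis and vertical below 0.2 rad and linear speed of each of tin, block, rock below 0.02 m/s); the robot touches nothing.
It fails at once if the door struck the tin, the block or the stone (contact force between polish_door_c0 and tin above 0.5 N or contact force between polish_door_c0 and block above 0.5 N or contact force between polish_door_c0 and rock above 0.5 N).
It fails at once if the tin, the block or the stone was lifted off the bench (height (world z) of any of tin, block, rock above 0.02 m).
It fails at once if the tin, the block or the stone was tipped over (angle between any of tin, block, rock's own z axis and vertical above 0.5 rad).
It fails at once if more than the one thing in the way was shifted (over 30 mm) (distance of each of tin, block from where it was at the start of the episode above 0.03 m or distance of each of tin, rock from where it was at the start of the episode above 0.03 m or distance of each of block, rock from where it was at the start of the episode above 0.03 m).
It fails at once if the chisel, the small stone or the caliper was shifted (over 20 mm) (distance of any of chisel, pebble, slide_caliper from where it was at the start of the episode above 0.02 m).
It also fails if it takes over 64 s, if anything falls off the work surface, if the arm or the gripper's body presses on something with over 40 N, if the wrist force passes 120 N, or if a joint passes its speed limit or range.

## Working session

There is one attempt and no reset: what is moved stays moved. The work goes in short steps, each a Python script; the robot and the scene stay as the last script left them, time stands still between calls to the robot, and variables do not carry over. Pictures are saved under pics/ and viewed, about 8 in all and at most 12, crops included, and the job is handed in when it is done.

```bash
ls; mkdir -p pics; cat > h.py <<'E'
import numpy as np, cv2
from cell import robot, grip, kin, viewer
def snap(cam,fn=None):
    ci=viewer.camera_info(cam); im=viewer.read_camera(cam)
    if fn: cv2.imwrite('pics/'+fn,im[:,:,::-1])
    return ci,im
def w(ci,p): return np.array(ci['R']).T@(np.array(p)-np.array(ci['t']))
def pp(name,cam,ci):
    return [(np.round(w(ci,d['at']),1).tolist(),round(d['confidence'],2)) for d in viewer.pinpoint(name,cam)]
E
python3 - <<'E'
from h import *
print(robot.observe())
ims=[]
for c in ['scene','top']:
    ci,im=snap(c,c+'0.png')
    for n in ['polish_cabinet','cabinet_hinge','door_free_edge','tin','block','rock','chisel','pebble','slide_caliper']:
        print(c,n,pp(n,c,ci)[:4])
E
```

```text
pics
{'t': 0.0, 'joints': array([-1.23299698,  0.46835839, -0.01160478,  1.60360512,  0.00597529,
        1.07140431, -0.05629566]), 'joint_velocities': array([-0.00023659,  0.00263379, -0.00122589,  0.00016331,  0.00083192,
       -0.00095714, -0.00013492]), 'joint_torque': array([-6.81934944e-05, -5.20558977e+01, -1.25152693e-02, -2.43756723e+01,
       -5.67056390e-02,  1.69239234e-02,  1.42798067e-04]), 'tcp_pos': array([241.42367576, 602.88054962, 213.66019336]), 'tcp_rot': array([ 0.29745439,  1.55029512, -0.30017781]), 'contact_force': array([-0.24632055, -0.815663  , -0.01778639]), 'wrist_torque': array([ 0.05685553, -0.02136055, -0.01931025]), 'grip_width': 0.9962729211437696}
scene polish_cabinet [([658.8, 115.9, -0.9], 0.7)]
scene cabinet_hinge [([617.9, 193.9, 170.2], 0.74)]
scene door_free_edge [([588.3, 47.8, 166.7], 0.95), ([690.8, -122.5, 85.7], 0.51)]
scene tin [([454.0, -148.4, 5.3], 0.84)]
scene block [([542.4, 320.2, -0.7], 0.67)]
scene rock [([386.6, 115.8, 1.0], 0.9), ([519.0, 158.4, 2.0], 0.88), ([368.7, 220.7, -0.1], 0.67), ([378.8, -24.3, -0.4], 0.61)]
scene chisel [([368.3, 383.1, 2.8], 0.7)]
scene pebble [([688.4, -121.6, 87.2], 0.6)]
scene slide_caliper [([440.5, -289.3, 3.0], 0.56)]
top polish_cabinet [([658.6, 111.7, 0.5], 0.88), ([514.9, 158.5, -2.8], 0.48)]
top cabinet_hinge [([616.0, 198.4, 172.6], 0.75)]
top door_free_edge [([584.0, 42.6, 166.4], 0.98)]
top tin [([449.8, -148.4, -1.3], 0.58)]
top block [([547.7, 317.9, -2.0], 0.78)]
top rock [([363.1, 218.0, 2.2], 0.92), ([379.4, -25.8, 0.9], 0.85), ([382.6, 116.0, -2.5], 0.73), ([370.6, 383.7, -3.7], 0.68)]
top chisel [([545.8, 316.9, -2.7], 0.68), ([372.1, 385.2, 1.4], 0.62), ([586.0, 44.2, 167.3], 0.51)]
top pebble [([686.7, -128.8, 84.1], 0.53)]
top slide_caliper [([436.9, -287.5, -2.5], 0.84)]
```

View pics/scene0.png

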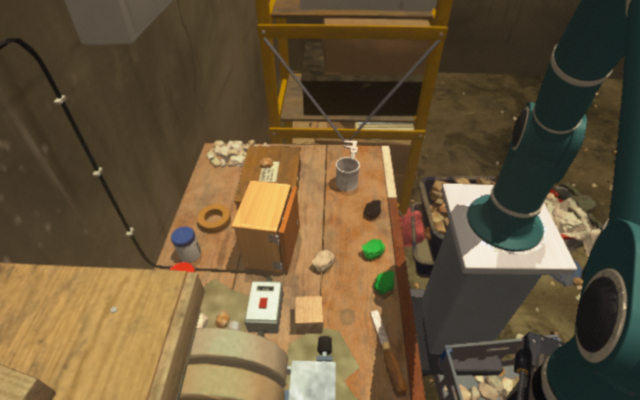

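View pics/top0.png

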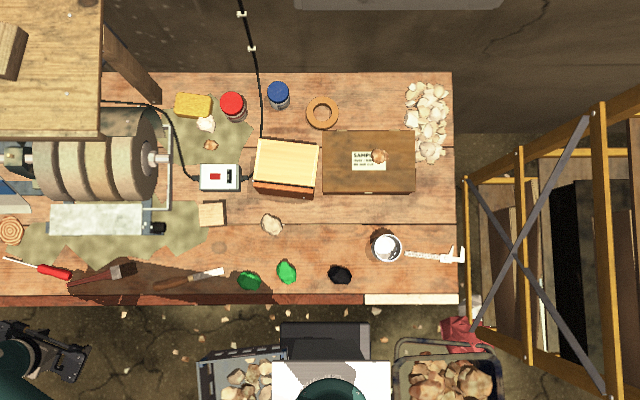

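Scene picture: the grey stone at (323,261) stands in front of the cabinet (265,225). The green and black look-alikes are at (373,249), (384,285) and (372,210). In the top picture the stone is at (272,224), the cabinet at (286,168) and the block at (212,213). The rock, at about (517,158), is the thing in the way: it is about 107 mm from the hinge. Next I'll refine its outline and slide it towards -y, pushing with shut fingers.

```bash
cat >> h.py <<'E'
from scipy.spatial.transform import Rotation as Ro
def pix2w(ci,uv,z):
    K=np.array(ci['camera_matrix']); k=ci['k1']; R=np.array(ci['R']); t=np.array(ci['t'])
    p=cv2.undistortPoints(np.array(uv,float).reshape(-1,1,2),K,np.array([k,0,0,0.]))[:,0]
    d=np.c_[p,np.ones(len(p))]@R; c=-R.T@t
    return c+d*((z-c[2])/d[:,2])[:,None]
def rocks(cam,near=None,z=15):
    ci,im=snap(cam); out=[]
    for s in viewer.silhouettes('rock',cam):
        m=s['mask'].astype(np.uint8)
        v,u=np.nonzero(m); P=pix2w(ci,np.c_[u,v],z)[:,:2]; 
        (c,sz,a)=cv2.minAreaRect(P.astype(np.float32)); col=im[m>0].mean(0)
        out.append((np.round(c,1).tolist(),np.round(sz,1).tolist(),round(a,1),np.round(col).astype(int).tolist(),round(s['confidence'],2)))
    return out
def down(yaw): # jaws along y, turned by yaw about z
    return (Ro.from_euler('z',yaw)*Ro.from_rotvec([0,np.pi/2,0])).as_rotvec()
E
python3 - <<'E'
from h import *
for c in ['top','scene']:
    for r in rocks(c): print(c,r)
ci,_=snap('top')
for n in ['cabinet_hinge','door_free_edge','polish_cabinet']: print(n,pp(n,'top',ci)[:1])
ci,_=snap('scene')
for n in ['cabinet_hinge','door_free_edge','polish_cabinet']: print(n,pp(n,'scene',ci)[:1])
for p in [(517,222,150),(517,222,10),(500,90,10),(570,60,110),(620,-10,100),(480,220,100)]:
    print(p,np.round(kin.ik(p,down(-.09)),2) if kin.ik(p,down(-.09)) is not None else None)
E
```

```text
top ([379.2, -26.8], [62.3, 45.7], 89.9, [34, 30, 29], 0.77)
top ([515.2, 159.1], [61.5, 43.9], 63.4, [226, 206, 166], 0.75)
top ([387.1, 117.5], [61.3, 43.7], 45.3, [82, 191, 92], 0.6)
top ([363.7, 218.9], [60.6, 46.5], 63.6, [46, 109, 52], 0.55)
scene ([517.1, 159.8], [68.8, 51.3], 59.4, [185, 154, 112], 0.81)
scene ([361.7, 216.5], [68.6, 47.7], 35.2, [38, 90, 34], 0.64)
scene ([380.9, -24.6], [70.5, 45.7], 85.8, [61, 46, 33], 0.63)
scene ([385.4, 117.6], [64.7, 53.9], 31.8, [61, 148, 54], 0.54)
cabinet_hinge [([618.0, 194.6, 170.4], 0.93)]
door_free_edge [([587.3, 47.0, 166.4], 0.81)]
polish_cabinet [([658.2, 110.3, -1.7], 0.79)]
cabinet_hinge [([616.5, 194.8, 171.2], 0.87)]
door_free_edge [([587.3, 48.4, 166.2], 0.74)]
polish_cabinet [([657.4, 113.4, -1.8], 0.88)]
(517, 222, 150) [-0.55  0.4   0.1   1.88 -0.05  0.86  1.06]
(517, 222, 10) [-0.51  0.61  0.05  1.94 -0.05  0.59  1.06]
(500, 90, 10) [-0.33  0.55  0.11  2.08 -0.12  0.52  1.34]
(570, 60, 110) [-0.35  0.47  0.24  1.89 -0.15  0.8   1.45]
(620, -10, 100) [-0.23  0.56  0.26  1.78 -0.19  0.83  1.6 ]
(480, 220, 100) [-0.57  0.42  0.09  2.   -0.05  0.73  1.04]
```

```bash
python3 - <<'E'
from h import *
c=np.array([516,159.]); d=np.array([-.26,-.966]); o=down(-.09)
grip(0.0)
s=c-60*d
robot.movep([s[0],s[1],170],o)
robot.servo_line([s[0],s[1],12],feed=150)
f0=robot.observe()['contact_force']
for L in (40,70,100):
    e=s+d*L; robot.servo_line([e[0],e[1],12],feed=70)
    ob=robot.observe(); print(ob['t'],np.round(ob['tcp_pos'],1),np.round(ob['contact_force']-f0,1))
    for r in rocks('scene')[:5]:
        if r[3][0]-r[3][1]<60 and np.hypot(*(np.array(r[0])-c))<180: print('  ',r)
snap('scene','s1.png')
E
```

```text
6.6417 [520.9 177.9  11.9] [-0.4  0.1  0.8]
   ([385.1, 116.9], [63.5, 52.3], 32.8, [45, 87, 35], 0.61)
   ([361.5, 216.9], [68.6, 46.1], 46.4, [47, 138, 50], 0.55)
7.3167 [513.1 148.6  11.9] [-0.6 -0.2 -0.5]
   ([384.4, 119.2], [66.7, 55.9], 38.0, [49, 97, 39], 0.82)
   ([365.6, 218.1], [66.4, 48.3], 84.6, [47, 134, 49], 0.73)
   ([474.6, 107.7], [52.3, 18.6], 75.8, [91, 75, 55], 0.49)
7.9917 [505.4 119.7  12. ] [-1.  -1.  -0.2]
   ([365.5, 218.1], [66.4, 48.2], 84.6, [45, 133, 48], 0.89)
   ([463.7, 85.7], [59.3, 29.5], 89.0, [96, 78, 57], 0.62)
   ([386.4, 119.9], [70.6, 58.1], 87.7, [54, 115, 45], 0.57)
```

View pics/s1.png

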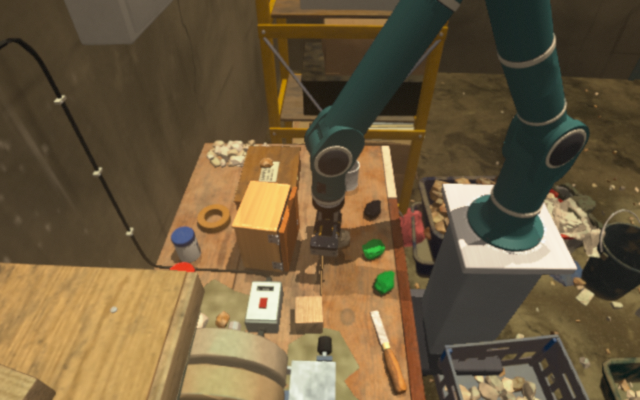

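The rock moved but is drifting towards the robot, visible at (345,240) beside the gripper. I'll lift clear and measure again.

```bash
python3 - <<'E'
from h import *
robot.servo_line([510,130,12],feed=100)
robot.servo_line([505,170,200],feed=200)
for c in ['scene','top']:
    for r in rocks(c): print(c,r)
snap('top','t1.png'); print(robot.observe()['t'])
E
```

```text
scene ([384.9, 119.0], [65.4, 56.1], 32.9, [49, 102, 40], 0.75)
scene ([379.2, -26.5], [74.4, 48.5], 85.7, [65, 49, 36], 0.7)
scene ([479.3, 84.2], [57.1, 62.1], 1.7, [111, 91, 67], 0.65)
scene ([364.3, 218.2], [66.4, 50.6], 84.5, [52, 138, 51], 0.56)
top ([379.2, -26.8], [56.9, 45.7], 89.9, [34, 31, 30], 0.75)
top ([388.1, 107.5], [56.2, 24.8], 18.6, [40, 99, 46], 0.74)
top ([472.4, 77.2], [42.5, 55.6], 57.5, [147, 127, 100], 0.68)
top ([542.7, 343.7], [63.7, 28.0], 4.5, [245, 222, 170], 0.26)
9.7583
```

```bash
python3 - <<'E'
from h import *
robot.servo_line([480,142,150],feed=200)
robot.servo_line([480,142,12],feed=150)
robot.servo_line([477,84,12],feed=70)
robot.servo_line([478,100,12],feed=100)
robot.servo_line([478,140,150],feed=200)
robot.servo_line([430,190,220],feed=250)
for c in ['scene','top']:
    for r in rocks(c): print(c,r)
    ci,_=snap(c)
    for n in ['cabinet_hinge','door_free_edge','block']: print(n,pp(n,c,ci)[:1])
print(robot.observe()['t'])
E
```

```text
scene ([386.3, 118.8], [64.8, 49.3], 38.9, [45, 95, 37], 0.87)
scene ([362.9, 217.2], [65.9, 52.1], 29.8, [52, 146, 53], 0.76)
scene ([466.3, 48.2], [60.4, 62.9], 85.3, [176, 147, 107], 0.6)
cabinet_hinge [([615.8, 195.1, 167.6], 0.91)]
door_free_edge [([589.0, 48.8, 170.7], 0.78)]
block [([543.0, 323.4, 0.8], 0.69)]
top ([377.5, 108.6], [35.5, 44.5], 41.8, [39, 94, 45], 0.68)
top ([379.2, -25.5], [59.7, 45.7], 89.9, [35, 32, 30], 0.64)
top ([464.6, 47.6], [43.7, 59.9], 89.8, [221, 202, 162], 0.59)
top ([609.4, 128.1], [169.0, 32.7], 82.7, [159, 101, 61], 0.26)
cabinet_hinge [([618.0, 197.2, 172.4], 0.93)]
door_free_edge [([583.6, 45.6, 165.6], 0.97)]
block [([544.3, 316.7, -0.9], 0.92)]
14.5917
```

```bash
cat >> h.py <<'E'
H=np.array([617.1,195.5]); YAW=-0.093
X=np.array([np.cos(YAW),np.sin(YAW)]); Y=np.array([-np.sin(YAW),np.cos(YAW)])
def cab(x,y,z): return [*(H+(x+50)*X+(y-77)*Y),z]   # cabinet frame -> world
E
python3 - <<'E'
from h import *
o=down(YAW)
robot.movep(cab(-160,-63,190),o)
robot.servo_line(cab(-110,-63,112),feed=150)
robot.servo_line(cab(-86,-63,112),feed=60)
robot.hold(.2)
f0=robot.observe()['contact_force']; x=-86
while x<-64:
    x+=.7; robot.servo_line(cab(x,-63,112),feed=20)
    F=robot.observe()['contact_force']-f0
    if np.linalg.norm(F[:2])>1: print(round(x,1),np.round(F,1),np.round(robot.observe()['tcp_pos'],1))
    if np.linalg.norm(F[:2])>7: break
robot.servo_line(cab(-185,-85,112),feed=120)
robot.hold(.5)
for c in ['scene','top']:
    ci,_=snap(c,c+'2.png'); 
    print(pp('door_free_edge',c,ci)[:2])
print(cab(-130,-52,100),robot.observe()['t'])
E
```

```text
-83.9 [-0.4  0.9  1.1] [570.4  59.3 112. ]
-83.2 [-0.2  1.3  1.4] [571.1  59.2 112. ]
-81.8 [-1.3  0.9  0.5] [572.5  59.  112. ]
-79.7 [-1.9  0.5  1.6] [574.3  58.9 111.9]
-79.0 [-3.6  0.2  2.7] [574.5  58.8 111.9]
-78.3 [-4.8  0.3  3.2] [575.6  58.6 111.9]
-77.6 [-4.5 -0.3  2.7] [576.5  58.4 111.9]
-76.9 [-5.1 -1.3  2.5] [577.2  58.3 111.9]
-76.2 [-4.7 -1.7  3.2] [577.9  58.1 111.9]
-75.5 [-5.2 -1.1  3.3] [578.5  58.  111.9]
-74.8 [-5.7 -2.3  4.5] [578.8  58.  111.9]
-74.1 [-9.2 -0.8  5.9] [578.8  58.  111.8]
[([519.3, 85.1, 167.5], 0.62)]
[([516.8, 82.0, 166.4], 0.94)]
[np.float64(525.4659969195967), np.float64(74.48673841491328), 100] 22.775
```

The door has sprung ajar: its free edge is measured at about (518,83,167), close to the predicted (515,81). Next I'll go behind the edge and push the door round.

```bash
python3 - <<'E'
from h import *
f0=robot.observe()['contact_force']
def P(th,r=125,m=0):
    d=np.array([-np.sin(th),-np.cos(th)]); n=np.array([-np.cos(th),np.sin(th)])
    h=10*np.cos(th)+18*abs(np.sin(th))
    q=np.array([-50,77])+r*d+(4.5-h-m)*n
    return cab(q[0],q[1],100)
s=P(.35)
robot.servo_line(cab(-185,-130,112),feed=200)
robot.servo_line(cab(-82.5,-130,100),feed=200)
robot.servo_line(s,feed=120)
for th in np.arange(.42,1.67,.08):
    robot.servo_line(P(th),feed=60)
    F=robot.observe()['contact_force']-f0
    print(round(th,2),np.round(F,1))
    if np.linalg.norm(F)>25: break
robot.hold(.3)
for c in ['scene','top']:
    ci,_=snap(c,c+'3.png'); print(pp('door_free_edge',c,ci)[:2])
q=[-50,77]; th=1.57
print(cab(-202,93.5,166),robot.observe()['t'])
E
```

```text
0.42 [ 0.1 -0.4 -0.6]
0.5 [ 0.9  1.  -0.2]
0.58 [ 0.1 -0.1 -0.6]
0.66 [ 0.1 -0.1 -0.8]
0.74 [ 0.1  0.  -0.9]
0.82 [ 0.1 -0.9  0. ]
0.9 [-0.2  0.2 -0.8]
0.98 [-0.5  0.3  0.7]
1.06 [-1.3 -0.5 -0.2]
1.14 [ 0.6 -0.2 -1. ]
1.22 [-0.5  0.4 -0.3]
1.3 [-0.2  0.3  0.3]
1.38 [-0.  -0.1 -0.2]
1.46 [-0.1 -0.3 -1.4]
1.54 [-1.3 -0.6 -0.1]
1.62 [-0.2 -0.8 -0.6]
[([475.2, 240.5, 164.6], 0.84), ([368.8, 382.7, 2.0], 0.63)]
[]
[np.float64(467.28913934491726), np.float64(226.04432892998935), 166] 30.2167
```

View pics/scene3.png

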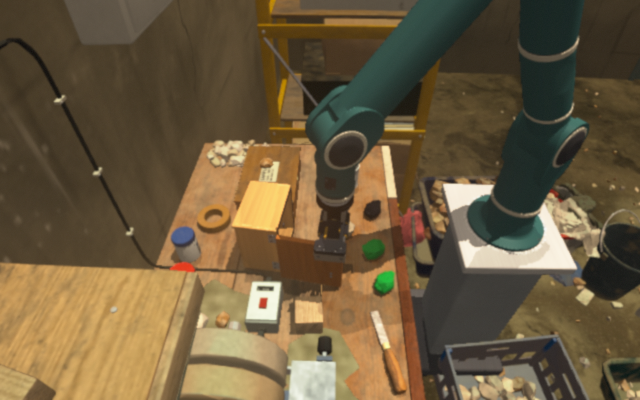

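The picture shows the door, at about (312,262), standing square or a little past it, with the fingers still behind it and the block clear at (308,313). I'll back off, lift and check.

```bash
python3 - <<'E'
from h import *
p=np.array(robot.observe()['tcp_pos'])
robot.servo_line(p+np.array([3,-50,0]),feed=100)
robot.servo_line(p+np.array([-30,-110,180]),feed=200)
robot.hold(.5)
for c in ['scene','top']:
    ci,_=snap(c,c+'4.png')
    for n in ['door_free_edge','tin','block','chisel','pebble','slide_caliper']: 
        q=pp(n,c,ci)[:2]; print(c,n,q)
        if n=='door_free_edge' and q:
            v=np.array(q[0][0][:2])-H; v=[v@X,v@Y]
            print('  theta',np.arctan2(v[1],v[0])-np.arctan2(-152,-16.5) + 0, np.hypot(*v))
    for r in rocks(c): print(r)
ob=robot.observe(); print(ob['t'],ob['contact_force'],ob['tcp_pos'])
E
```

```text
scene door_free_edge [([473.1, 239.2, 168.8], 0.94)]
  theta 4.618878951156447 150.48484973577905
scene tin [([453.6, -147.8, 3.3], 0.7), ([618.5, 195.3, 170.1], 0.22)]
scene block [([544.2, 322.2, -0.4], 0.62)]
scene chisel [([368.8, 384.5, 4.9], 0.75)]
scene pebble [([688.1, -124.2, 85.3], 0.7)]
scene slide_caliper []
([465.9, 47.8], [62.8, 62.3], 82.3, [105, 86, 62], 0.79)
([384.0, 118.4], [63.7, 56.1], 32.9, [57, 150, 55], 0.77)
([365.6, 219.3], [68.8, 48.2], 84.6, [45, 128, 46], 0.67)
([380.1, -25.8], [72.0, 41.8], 79.1, [58, 44, 33], 0.56)
top door_free_edge [([473.0, 233.8, 166.5], 0.96), ([439.1, -287.6, 0.0], 0.41)]
  theta 4.653736667282313 149.10298454424043
top tin [([452.6, -147.7, -1.5], 0.9), ([660.6, 111.3, -1.0], 0.17)]
top block [([547.0, 317.9, 1.7], 0.63)]
top chisel [([367.9, 384.7, -0.8], 0.61)]
top pebble [([685.2, -131.5, 83.6], 0.62), ([471.9, 235.9, 165.8], 0.15)]
top slide_caliper [([433.2, -286.3, 2.4], 0.83), ([543.6, 321.5, 1.2], 0.7)]
([379.2, -28.1], [59.6, 45.7], 89.9, [34, 31, 29], 0.79)
([364.5, 219.2], [61.9, 50.1], 63.6, [69, 151, 74], 0.6)
33.3833 [ 0.58741251  0.2282144  -0.56852924] [461.54759569  90.28791064 280.00849597]
```

View pics/top4.png

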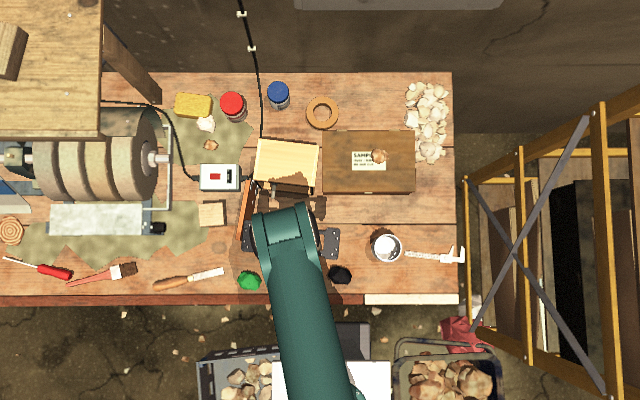

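The top picture shows the door open at (245,208). The block (212,213), tin (387,248) and caliper have not moved, and the hand is clear. The door angle comes out at about 1.63–1.66 rad, so I'm handing in.

```bash
python3 -c "
from h import *
robot.job_done()"
```

```text
the job is handed in; nothing more can be done
```

The cabinet door is open past square and the job is handed in; no verdict is reported, so this rests on my own checks.

- **Clearing the way:** the grey stone was the thing in the way, about 107 mm from the hinge. I slid it in two pushes to about (466, 48), roughly 211 mm from the hinge.
- **Opening the door:** I pressed the free edge until the touch catch let go and the door sprang ajar to about 0.5 rad. I then put the shut fingers behind its upper half and pushed it round.

**Last checks:**
- The door stood at about 1.63 rad from the top camera and 1.66 rad from the scene camera; 1.45 is needed.
- The tin, block, chisel, pebble and caliper were where they started, within the networks' error of a few mm. The pushes met almost no force, so there was no sign of the door striking anything.
- The hand was clear and free of contact at about 33 s on the robot's clock.

**Checks that failed or disagreed:**
- The first push drifted sideways, and I corrected it with the second.
- In the last check the scene camera missed the caliper and the arm hid the stone from the top camera, so each was confirmed by one camera only.

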